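# Zero a dial gauge on the drive flat of an alternator rotor

### The arm

A 6-joint arm with a two-finger parallel gripper is mounted at the origin on the work surface. World frame = base frame: x ahead of the robot, y to its left, z up, the work surface at z = 0. Lengths are in m, angles in rad, forces in N, time in s.
With the tool pointing down it reaches from about 0.35 to 0.875 m from the base axis. Payload 4.2 kg.
Tool frame: the origin (TCP) lies midway between the tips of the shut fingers; the grasp point (between the pads) lies 19 mm behind it (robot.grasp_offset is the distance from the TCP to the grasp point, in m); z points along the fingers, y is the direction in which the jaws open and shut (so a half turn about z gives the same grasp; the last joint's range is limited). The gripper opens to 87 mm and grips with 3 to 60 N. Pads are 19 mm wide; open, the fingers measure 117 mm over their backs; the gripper's body (75 mm by 190 mm) begins 51 mm behind the grasp point.
Start: joints at [-1.037, 0.385, 0.008, 0, -1.194, -0.259], TCP at [0.17, -0.602, 0.223] pointing down, gripper open.
Joint ranges: [-3.14, 3.14], [-1.21, 2.06], [-1.07, 1.41], [-3.16, 2.05], [-2.99, -0.16], [-3.1, 3.1]. Speed limits (rad/s): [2.79, 2.79, 3.14, 3.14, 3.14, 3.14].

### API

Orientations are given as [roll, pitch, yaw] about the fixed x, y, z axes, in that order (R = Rz(yaw) Ry(pitch) Rx(roll)).
In Python, from bench import robot gives the robot as it stands. The module is installed in compiled form; this text tells all that it offers.
- The arm moves only by the shell command python3 -m crank 'ROWS'. ROWS is JSON, a list of rows, each a list of 7 numbers: the shift along the tool's x, y, z in cm, then the turn, a rotation vector about the tool's x, y, z in degrees, then the finger opening in cm, from 0 to 8.7. A call has 1 to 8 rows; each row shifts and turns the commanded pose from where the row before left it, along the tool's axes as they then stand; what a row does not reach is not made up. A row lasts 1/10 s, in which the tool goes at most 50 mm and 8.59 degrees, less where a joint would pass 70% of its speed; a pose out of reach is approached as far as the arm can. A call with a gripper value outside its range is refused whole. The fingers move at their own pace and stop on an object; the grip force is fixed at half the most. Time passes only in rows, so rows that do not move let the fingers close. It gives the time, the measured TCP pose, the force and the opening at its end, in the units of the state.
- robot.read_state(): the state, without advancing time (a new reading comes with each control period).
- robot.camera(name): name is "scene" or "side" or "wrist"; returns (picture, depth): 420x560x3 uint8, blue, green, red; 420x560 float32, m along the optical axis (not along the pixel's ray), 0 where there is no reading.
- robot.camera_model(name): a dict with "fx", "fy", "cx", "cy" (pixels), "camera_from_world" (4x4, takes a point from world to camera coordinates); the wrist camera has in their place "tool_from_camera" (4x4, takes a point from camera to tool coordinates, whose origin is the TCP and whose axes are the flange's). Camera axes: x right, y up, looking along -z (the intrinsics and any distortion apply to the point x, -y, -z); pixel columns grow to the right and rows downward; lengths in m; the calibration is good to about 2 mm. A picture is of the moment at which its call begins: read the wrist's pose just before it. camera_model takes no time and is no camera call.
- robot.hand_in(): hands the job in, once; it reports no verdict.
The state is a dict: "clock": time; "q": joint angles; "joint_velocities": joint speeds; "joint_efforts": joint torques, N m; "tcp_pos": TCP position; "ee_rot": TCP orientation; "contact_force": force on the tool from outside, world axes, zero at the start; "moment": the same for the moment, N m; "opening": opening from 0.0 (shut) to 1.0 (fully open).
Only numpy, scipy, OpenCV 4.12 (cv2) and the standard library are available. Lean on these libraries where they do the work, as an engineer would, in place of code of your own. Each camera call takes 0.05 s, during which the arm holds its last target.

### The job

The alternator rotor lies in two V-blocks with the plunger of a dial gauge riding on the end of its shaft. Turn the rotor by its pulley until one of the two flats on the shaft end lies squarely under the plunger, then turn the gauge's bezel until its bold zero mark stands at the tip of the needle. Leave the rotor lying in both V-blocks, and leave the loose things round about where they are.

Things in the scene. Friction and masses are not known exactly. Their poses are not given: they have to be found in the camera images.
- plate: Fixed steel plate 300 x 290 x 20 mm that carries the V-blocks and the gauge's stand. Origin: on the table, below the middle of the rotor. x runs along the rotor's shaft towards the two-flat end, z up. V-blocks 24 mm long, 60 mm wide, 80 mm high stand on it with their centres at x = -63 and +46 mm; the shaft's axis lies in their grooves 97 mm above the table.
- rotor_mid (a point): Rotor, 0.95 kg, lying loose in the V-grooves: shaft 17 mm thick, pole body 74 mm thick from x = -36 to +10 mm, pulley at -x, two-flat end at +x. This point is on its axis, midway (x = 0). Its x axis runs along the shaft towards the two-flat end.
- pulley (a point): Middle of the dark grooved pulley at the end of the rotor away from the gauge: 52 mm in diameter, 24 mm wide, overhanging 9 mm clear of the V-block (pressing it down hard tips the rotor), its axis 77 mm above the plate. The rotor is turned by it; friction in the grooves is about 0.05 N m, and it stays where it is left. x along the shaft.
- shaft_flat (a point): Point on the shaft's axis in the two-flat end (32 mm long, 17 mm thick, 13 mm across its two opposite parallel flats). z is square to both flats, x is along the shaft.
- rotor (a joint): Roll of the rotor about its x axis (rad, right-hand). 0 and pi: a flat squarely under the plunger; it starts between 0.75 and 2.39. Beyond about 0.7 from either, the plunger rides on the round of the shaft.
- plunger_tip (a point): Middle of the face of the flat round foot (12 mm) on the gauge's plunger, on the +y side of the shaft. z points back along the plunger into the gauge, 35 degrees above the horizontal and square to the shaft; its line passes through the shaft's axis. A light spring (0.5 N) keeps it on the shaft; on the middle of a flat it stands 2 mm further out than on the round.
- needle (a joint): Angle of the gauge's black needle (rad), anticlockwise as one faces the dial; 0 points away from the plunger. Driven by the plunger: one turn for 10 mm, anticlockwise as the plunger comes out, so about 1.2 rad further anticlockwise on a flat than on the round.
- needle_tip (a point): Point on the needle 20 mm from the middle of the dial (the needle is 21 mm long).
- bezel (a joint): Angle of the bezel with its dial (rad), anticlockwise as one faces the dial, no stops, friction 0.04 N m, stays where it is left. The zero mark stands at the needle when this equals the needle's angle (or differs by a whole turn).
- zero_mark (a point): Point on the bold black wedge of the dial, its only bold mark, 20 mm from the middle. The dial has 50 divisions of 7.2 degrees.
- bezel_center (a point): Centre of the bezel (on its axis, half-way up): a dark knurled ring 60 mm in diameter, 14 mm high, turning with the white dial in it. z is the dial's axis, pointing out of the dial: 35 degrees from vertical, leaning over the shaft (towards the plate's -y). The case behind it is 56 mm in diameter; the stem (8 mm) and plunger lie 17 mm below this point.
- bearing: Bystander: ball bearing 47 mm in diameter, 14 mm high, lying on the plate beside the rotor. Origin under its centre.
- end_housing: Bystander: cast alternator end housing, 150 mm over its ears, 40 mm high, on the table. Origin under its centre.
- multimeter: Bystander: grey multimeter 185 x 88 x 45 mm on the table. Origin under its centre.
- screwdriver: Bystander: screwdriver 200 mm long on the table.

How it is judged:
On the way, in this order (a step that is already met when the one before it is completed fails the run):
1. a flat of the shaft stands squarely (within 10 degrees) under the plunger (angle between the z axis of shaft_flat and the z axis of plunger_tip, either way round below 0.17 rad and angular speed of rotor below 0.1 rad/s), for 0.3 s.
2. the zero mark stands at the needle's tip (within one division) (angle between the z axis of shaft_flat and the z axis of plunger_tip, either way round below 0.17 rad and distance between zero_mark and needle_tip below 0.0026 m), for 0.2 s.
At the end, for the whole second after the job is handed in: A flat faces the plunger within 10 degrees, the zero mark is within one division (7.2 degrees) of the needle, the rotor lies in both V-blocks (within 3 mm, not shifted endways by more than 10 mm), and rotor and bezel are at rest (all of step 2 and z of rotor_mid in the frame of plate between 0.094 and 0.1 m and y of rotor_mid in the frame of plate between -0.003 and 0.003 m and x of rotor_mid in the frame of plate between -0.01 and 0.01 m and angle between the x axis of rotor_mid and the x axis of plate, either way round below 0.04 rad and angular speed of rotor below 0.1 rad/s and velocity of joint bezel between -0.05 and 0.05 rad/s); the robot touches nothing.
It fails at once if a bystander is moved by more than 30 mm (distance of any of bearing, end_housing, multimeter, screwdriver from where it was at the start of the episode above 0.03 m).
It also fails if it takes over 64 s, if anything falls off the work surface, if the arm or the gripper's body presses on something with over 40 N, if the wrist force passes 120 N, or if a joint passes its speed limit or range.

## Working session

There is one attempt and no reset: what is moved stays moved. The work goes in short steps, Python scripts to look and compute and a shell command to move; the robot and the scene stay as the last step left them, time stands still between calls to the robot, and variables do not carry over. Pictures are saved under pics/ and viewed, and the job is handed in when it is done.

```bash
mkdir -p pics; python3 - <<'E'
from bench import robot
import cv2,json
s=robot.read_state();print(s)
for n in ["scene","side","wrist"]:
    p,d=robot.camera(n);cv2.imwrite(f"pics/a_{n}.png",p)
    import numpy as np
    np.save(f"a_{n}.npy",d)
    print(n,{k:np.round(v,4).tolist() for k,v in robot.camera_model(n).items()})
E
```

```text
{'clock': 0.0, 'q': array([-1.03741864e+00,  3.85549469e-01,  6.62619654e-03, -5.47198466e-04,
       -1.19398250e+00, -2.58541502e-01]), 'joint_velocities': array([-0.00172063, -0.00012062, -0.00147841, -0.00041466, -0.00045805,
        0.00036747]), 'joint_efforts': array([-3.03567240e-04, -3.90664065e+01,  1.87412578e+01,  4.21984926e+00,
        1.12335183e-02, -1.81397372e-04]), 'tcp_pos': array([ 0.16944956, -0.60096234,  0.22145687]), 'ee_rot': array([ 3.13942329e+00, -4.78515432e-05, -2.86695830e+00]), 'contact_force': array([-0.25295546,  0.22642896,  0.62677689]), 'moment': array([ 0.01531436, -0.00354674,  0.04010094]), 'opening': 1.003374412216701}
scene {'fx': 385.6662, 'fy': 385.6662, 'cx': 275.3225, 'cy': 202.3441, 'camera_from_world': [[0.6431, 0.7657, -0.0155, -0.3492], [-0.637, 0.546, 0.5441, 0.3188], [0.425, -0.34, 0.8389, -1.388], [0.0, 0.0, 0.0, 1.0]]}
side {'fx': 402.5491, 'fy': 402.5491, 'cx': 278.8043, 'cy': 206.7341, 'camera_from_world': [[0.9785, -0.2062, 0.009, -0.5682], [0.1241, 0.6225, 0.7727, -0.1406], [-0.165, -0.7549, 0.6347, -0.9561], [0.0, 0.0, 0.0, 1.0]]}
wrist {'fx': 346.6115, 'fy': 346.6115, 'cx': 279.978, 'cy': 209.2926, 'tool_from_camera': [[-0.0007, 0.9618, 0.2736, 0.0763], [1.0, 0.0005, 0.0008, -0.001], [0.0006, 0.2736, -0.9618, -0.1631], [0.0, 0.0, 0.0, 1.0]]}
```

View pics/a_scene.png

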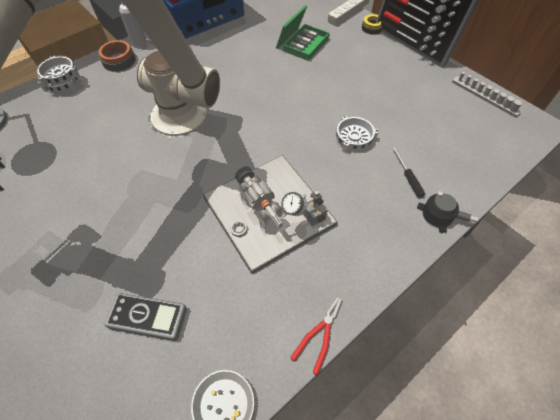

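View pics/a_side.png

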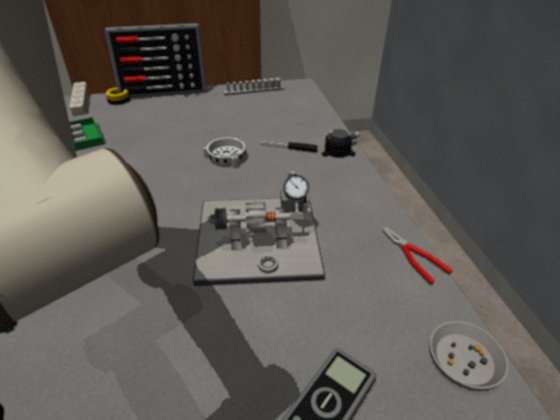

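View pics/a_wrist.png

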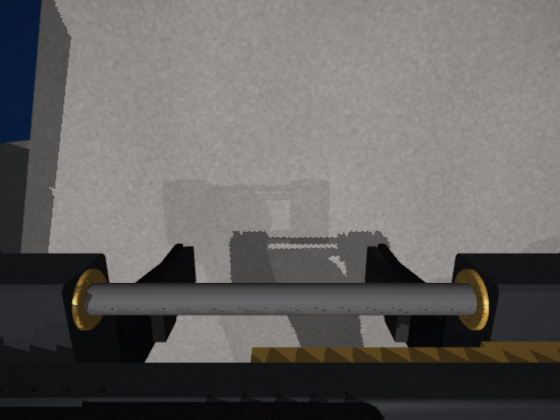

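```bash
cat > h.py <<'E'
import numpy as np,cv2
from scipy.spatial.transform import Rotation as Ro
from bench import robot
def cam(n,st=None):
    m=robot.camera_model(n)
    if n=="wrist":
        T=np.eye(4);T[:3,:3]=Ro.from_euler('xyz',st['ee_rot']).as_matrix();T[:3,3]=st['tcp_pos']
        C=T@np.array(m['tool_from_camera'])
    else: C=np.linalg.inv(np.array(m['camera_from_world']))
    return m,C
def ray(n,u,v,st=None):
    m,C=cam(n,st)
    d=np.array([(u-m['cx'])/m['fx'],-(v-m['cy'])/m['fy'],-1.])
    return C[:3,3],C[:3,:3]@d
def onz(n,u,v,z,st=None):
    o,d=ray(n,u,v,st);return o+d*(z-o[2])/d[2]
def proj(n,p,st=None):
    m,C=cam(n,st);q=np.linalg.inv(C)@np.append(p,1);return np.array([m['cx']+m['fx']*q[0]/-q[2],m['cy']+m['fy']*q[1]/q[2]])
def shot(n,name,crop=None,k=1):
    st=robot.read_state();p,d=robot.camera(n);cv2.imwrite(f"pics/{name}_full.png",p)
    np.save(f"{name}.npy",d);np.save(f"{name}_st.npy",st,allow_pickle=True)
    if crop:
        x0,y0,x1,y1=crop;p=p[y0:y1,x0:x1]
    p=cv2.resize(p,None,fx=k,fy=k,interpolation=cv2.INTER_CUBIC);cv2.imwrite(f"pics/{name}.png",p);return st,p,d
def tri(rs):
    A=np.zeros((3,3));b=np.zeros(3)
    for o,d in rs:
        d=d/np.linalg.norm(d);M=np.eye(3)-np.outer(d,d);A+=M;b+=M@o
    return np.linalg.solve(A,b)
E
python3 - <<'E'
import cv2
p=cv2.imread("pics/a_scene.png");c=p[145:280,195:345];cv2.imwrite("pics/b1.png",cv2.resize(c,None,fx=4.4,fy=4.4,interpolation=cv2.INTER_CUBIC)[:600])
p=cv2.imread("pics/a_side.png");c=p[160:290,185:335];cv2.imwrite("pics/b2.png",cv2.resize(c,None,fx=4.4,fy=4.4,interpolation=cv2.INTER_CUBIC)[:600])
E
```

```text
(no output)
```

View pics/b1.png

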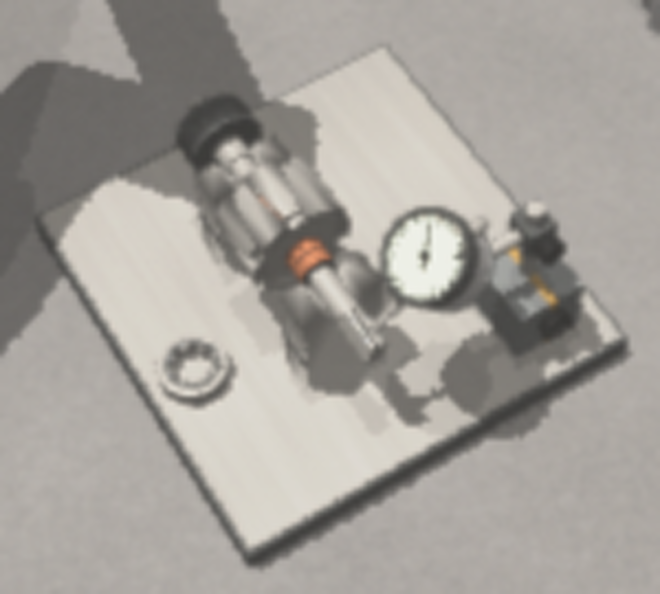

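View pics/b2.png

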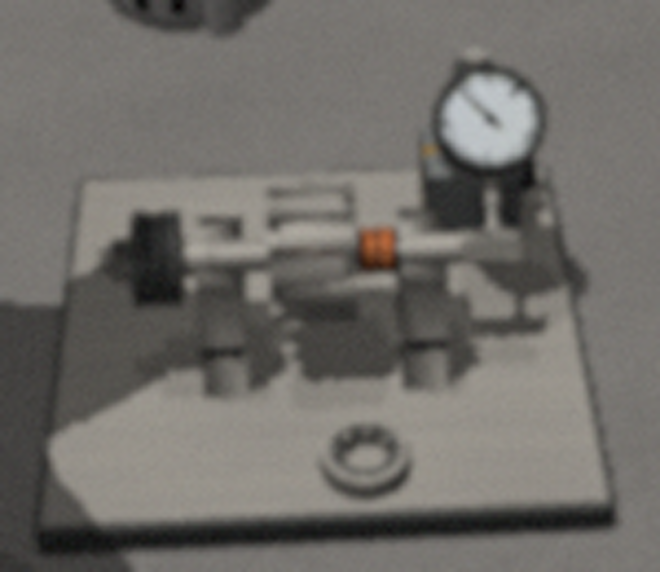

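```bash
python3 - <<'E'
from h import *
S=[(40,217),(383,47),(627,340),(248,550)]
D=[(82,181),(548,178),(612,508),(42,528)]
P=[onz("scene",195+a/4.4,145+b/4.4,.02) for a,b in S];Q=[onz("side",185+a/4.4,160+b/4.4,.02) for a,b in D]
for X in (P,Q):
    X=np.array(X);print(np.round(X,4).tolist(),np.linalg.norm(np.roll(X,-1,0)-X,axis=1).round(3),X.mean(0).round(4))
sr=lambda a,b:ray("scene",195+a/4.4,145+b/4.4); dr=lambda a,b:ray("side",185+a/4.4,160+b/4.4)
print("dial",tri([sr(427,256),dr(488,119)]))
print("pulley",tri([sr(218,131),dr(158,258)]), "red", tri([sr(310,258),dr(378,248)]))
E
```

```text
[[0.3655, -0.1328, 0.02], [0.4048, 0.145, 0.02], [0.6974, 0.1047, 0.02], [0.6523, -0.1752, 0.02]] [0.281 0.295 0.283 0.29 ] [ 0.53   -0.0146  0.02  ]
[[0.3977, 0.1468, 0.02], [0.6879, 0.0922, 0.02], [0.648, -0.179, 0.02], [0.3594, -0.1341, 0.02]] [0.295 0.274 0.292 0.284] [ 0.5233 -0.0185  0.02  ]
dial [ 0.6211038  -0.00584706  0.14624103]
pulley [ 0.43537032 -0.02384957  0.09470582] red [ 0.55235588 -0.0411498   0.09641804]
```

```bash
cat >> h.py <<'E'
def goto(pos,rpy,st=None,show=True):
    st=st or robot.read_state()
    R0=Ro.from_euler('xyz',st['ee_rot']);R1=Ro.from_euler('xyz',rpy)
    d=R0.inv().apply(np.array(pos)-st['tcp_pos'])*100
    rv=np.degrees((R0.inv()*R1).as_rotvec())
    print("shift cm",d.round(2),"turn deg",rv.round(2),"after-turn shift",R1.inv().apply(np.array(pos)-st['tcp_pos']).round(4)*100)
E
python3 -c "
from h import *
goto([.616,-.071,.28],[np.pi,0,np.radians(-8.4)])"
```

```text
shift cm [-57.36  38.92  -5.77] turn deg [ 4.0000e-02  1.3000e-01 -1.5586e+02] after-turn shift [ 36.43 -58.97  -5.83]
```

```bash
python3 -m crank '[[-3.6,2.43,-0.7,0,0,0,8.7],[-3.6,2.43,-0.7,0,0,0,8.7],[-3.6,2.43,-0.7,0,0,0,8.7],[-3.6,2.43,-0.7,0,0,0,8.7],[-3.6,2.43,-0.7,0,0,0,8.7],[-3.6,2.43,-0.7,0,0,0,8.7],[-3.6,2.43,-0.7,0,0,0,8.7],[-3.6,2.43,-0.7,0,0,0,8.7]]'
python3 -m crank '[[-3.6,2.43,0,0,0,0,8.7],[-3.6,2.43,0,0,0,0,8.7],[-3.6,2.43,0,0,0,0,8.7],[-3.6,2.43,0,0,0,0,8.7],[-3.6,2.43,0,0,0,0,8.7],[-3.6,2.43,0,0,0,0,8.7],[-3.6,2.43,0,0,0,0,8.7],[-3.6,2.43,0,0,0,-8.5,8.7]]'
python3 -m crank '[[0,0,0,0,0,-8.5,8.7],[0,0,0,0,0,-8.5,8.7],[0,0,0,0,0,-8.5,8.7],[0,0,0,0,0,-8.5,8.7],[0,0,0,0,0,-8.5,8.7],[0,0,0,0,0,-8.5,8.7],[0,0,0,0,0,-8.5,8.7],[0,0,0,0,0,-8.5,8.7]]'
python3 -m crank '[[0,0,0,0,0,-8.5,8.7],[0,0,0,0,0,-8.5,8.7],[0,0,0,0,0,-8.5,8.7],[0,0,0,0,0,-8.5,8.7],[0,0,0,0,0,-8.5,8.7],[0,0,0,0,0,-8.5,8.7],[0,0,0,0,0,-8.5,8.7],[0,0,0,0,0,-8.5,8.7]]'
python3 - <<'E'
from h import *
goto([.616,-.071,.28],[np.pi,0,np.radians(-8.4)])
st,p,d=shot("wrist","c1")
E
```

```text
clock: 0.95
tcp_pos: [0.3948, -0.3346, 0.2787]
ee_rot: [3.141, -0.0, -2.867]
contact_force: [1.3, -0.2, -0.1]
opening: 1.005
clock: 1.75
tcp_pos: [0.6192, -0.0694, 0.2783]
ee_rot: [3.141, -0.001, -2.715]
contact_force: [0.8, -1.0, 0.3]
opening: 0.999
clock: 2.55
tcp_pos: [0.6183, -0.071, 0.2781]
ee_rot: [3.141, 0.0, -1.526]
contact_force: [-1.0, -0.0, 0.0]
opening: 0.997
clock: 3.35
tcp_pos: [0.6183, -0.071, 0.278]
ee_rot: [3.141, 0.001, -0.339]
contact_force: [0.3, -0.0, -0.8]
opening: 0.998
shift cm [-0.21  0.08 -0.2 ] turn deg [ 1.000e-02  6.000e-02 -1.101e+01] after-turn shift [-0.23  0.03 -0.2 ]
```

View pics/c1.png

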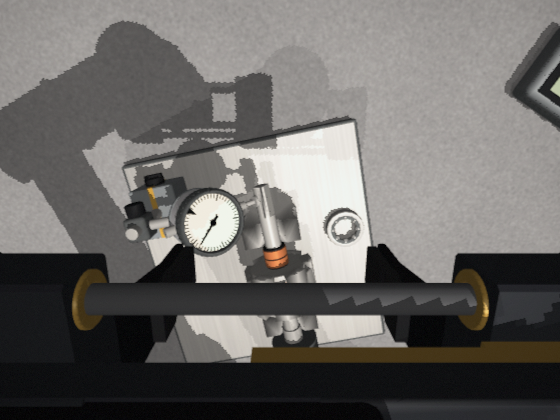

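```bash
python3 -m crank '[[0,0,0,0,0,-5.5,8.7],[0,0,0,0,0,-5.5,8.7]]'
python3 - <<'E'
from h import *
st,p,d=shot("wrist","c2",(110,140,310,290),4)
d=np.load("c2.npy");print(np.isfinite(d).all(),(d>0).mean())
E
```

```text
clock: 3.6
tcp_pos: [0.6183, -0.071, 0.2782]
ee_rot: [3.142, 0.001, -0.152]
contact_force: [0.1, -0.1, -0.1]
opening: 0.997
True 0.9960586734693877
```

View pics/c2.png

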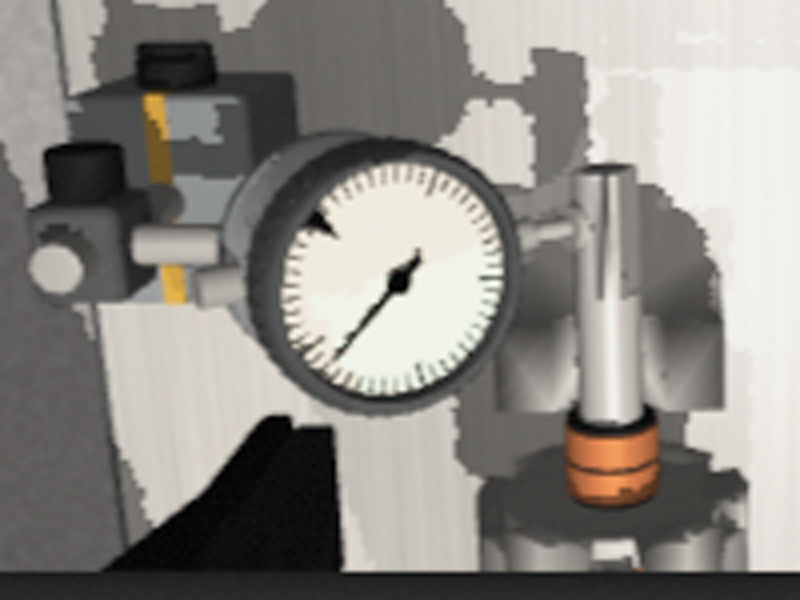

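View pics/c2_full.png

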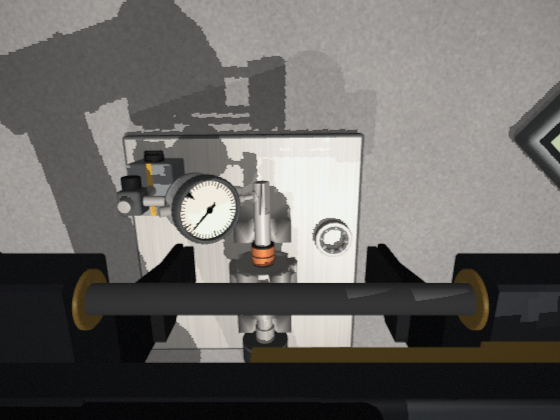

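```bash
python3 - <<'E'
from h import *
st=np.load("c2_st.npy",allow_pickle=True).item();d=np.load("c2.npy")
g=lambda a,b:(110+a/4,140+b/4)
def dep(u,v):
    o,r=ray("wrist",u,v,st);return o+r*d[int(round(v)),int(round(u))]
for a,b in [(607.5,200),(608,250),(609,270),(612,380)]:
    u,v=g(a,b);print(onz("wrist",u,v,.1055,st).round(4),dep(u,v).round(4))
print("orange",dep(*g(613,460)).round(4))
for a,b in [(608,165)]: print("end",onz("wrist",*g(a,b),.100,st).round(4))
for u,v in [(125,135),(362,135)]: print("corner",onz("wrist",u,v,.02,st).round(4),dep(u,v+2).round(4))
c=g(400,278);print("dial",dep(*c).round(4),"proj of bezel est",)
print("pulley",[dep(x,338).round(4).tolist() for x in (250,258,265,272,280)])
p=cv2.imread("pics/c2_full.png");cv2.imwrite("pics/c2p.png",cv2.resize(p[270:370,180:350],None,fx=4,fy=4,interpolation=cv2.INTER_CUBIC))
E
```

```text
[ 0.6193 -0.0547  0.1055] [ 0.6194 -0.0547  0.106 ]
[ 0.6066 -0.0527  0.1055] [ 0.6067 -0.0527  0.1056]
[ 0.6015 -0.0521  0.1055] [ 0.6018 -0.0522  0.1068]
[ 0.5724 -0.048   0.1055] [ 0.5728 -0.0481  0.1067]
orange [ 0.5525 -0.0451  0.1104]
end [ 0.6269 -0.0558  0.1   ]
corner [0.6918 0.1027 0.02  ] [0.6895 0.1032 0.0202]
corner [ 0.649  -0.1762  0.02  ] [ 0.6467 -0.176   0.0201]
dial [ 0.6194 -0.0117  0.1534] proj of bezel est
pulley [[0.4484, -0.0118, 0.0988], [0.4522, -0.0222, 0.1061], [0.4529, -0.0304, 0.1087], [0.4469, -0.0372, 0.102], [0.4435, -0.0459, 0.0993]]
```

View pics/c2p.png

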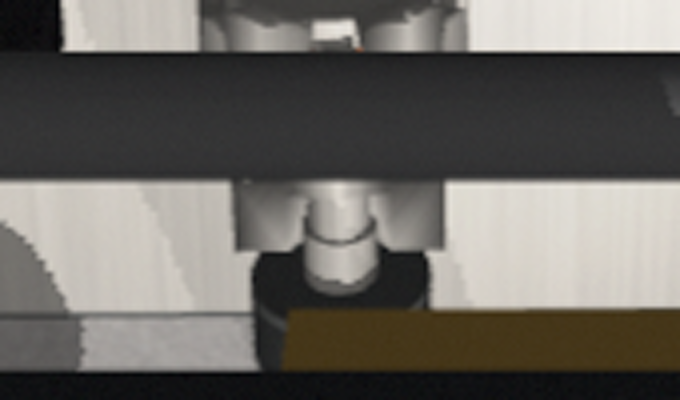

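```bash
python3 - <<'E'
from h import *
st=np.load("c2_st.npy",allow_pickle=True).item()
g=lambda a,b:(110+a/4,140+b/4)
yaw=np.radians(-8.3);ex=np.array([np.cos(yaw),np.sin(yaw)]);ey=np.array([-ex[1],ex[0]])
a0=np.array([.6015,-.0522])
ax=lambda s:a0+ex*s
for nm,uv,px in [("bf",g(690,320),58),("br",g(690,410),34),("rr",(180+265/4,270+249/4),-75),("rr",(180+430/4,270+249/4),-75)]:
    w=onz("wrist",*uv,.1,st)[:2]
    s=(w-a0)@ex; o=ax(s-px/1000);print(nm,w.round(4),"yoff",((w-a0)@ey).round(4),"origin",o.round(4))
E
```

```text
bf [ 0.5836 -0.07  ] yoff -0.0202 origin [ 0.5291 -0.0416]
br [ 0.5591 -0.0663] yoff -0.02 origin [ 0.5283 -0.0415]
rr [ 0.4574 -0.0091] yoff 0.0218 origin [ 0.5285 -0.0415]
rr [ 0.4503 -0.0555] yoff -0.0251 origin [ 0.5281 -0.0415]
```

```bash
python3 -c "
from h import *
goto([.425,-.088,.24],[np.pi,0,np.radians(-8.3)])"
python3 -m crank '[[-4.8,0,0,0,0,0,8.7],[-4.8,0,0.5,0,0,0,8.7],[-4.8,0,1,0,0,0,8.7],[-4.5,-1,1,0,0,0,8.7],[0,0,0,8.5,0,0,8.7],[0,0,0,8.5,0,0,8.7],[0,0,0,8.5,0,0,8.7],[0,0,0,8.5,0,0,8.7]]'
python3 -m crank '[[0,0,0,8.5,0,0,8.7],[0,0,0,2,0,0,8.7]]'
python3 -c "
from h import *
print(robot.read_state()['q'].round(3))
goto([.4247,-.0883,.163],Ro.from_matrix((Ro.from_euler('z',-8.3,degrees=True)*Ro.from_euler('x',180+44.5,degrees=True)).as_matrix()).as_euler('xyz'))"
```

```text
shift cm [-18.86   4.55   3.83] turn deg [ 0.    0.05 -0.23] after-turn shift [-18.88   4.48   3.81]
clock: 4.45
tcp_pos: [0.4338, -0.0318, 0.2552]
ee_rot: [-2.542, -0.003, -0.154]
contact_force: [-0.3, 0.4, -1.0]
opening: 0.999
clock: 4.65
tcp_pos: [0.4332, -0.0345, 0.2521]
ee_rot: [-2.362, 0.006, -0.161]
contact_force: [0.6, -0.8, -0.3]
opening: 1.001
[-0.309  0.172 -0.17  -0.778 -1.434  1.912]
shift cm [ 0.07 10.14  2.5 ] turn deg [-0.2  -0.4  -0.88] after-turn shift [-0.06 10.13  2.54]
```

```bash

python3 -m crank '[[0,5,0,0,0,0,8.7],[0,5.1,0,0,0,0,8.7],[0,0,2.5,0,0,0,8.7],[0,0,0,0,0,0,8.7]]'
cat >> h.py <<'E'
YAW=-8.3
C=np.array([.4335,-.0276,.097])
def pose(phi,back=0.,C=C):
    R=Ro.from_euler('z',YAW,degrees=True)*Ro.from_euler('x',180-phi,degrees=True)
    z=R.as_matrix()[:,2];return C+z*(.019-back),R.as_euler('xyz')
E
python3 - <<'E'
from h import *
goto(*pose(-44.5))
shot("wrist","d1")
shot("side","d2",(120,130,340,295),3.6)
E
```

```text
clock: 5.05
tcp_pos: [0.4235, -0.0843, 0.1633]
ee_rot: [-2.363, 0.009, -0.154]
contact_force: [0.4, 0.5, 0.6]
opening: 0.999
shift cm [ 0.18  0.55 10.66] turn deg [-0.08 -0.03 -0.74] after-turn shift [ 0.17  0.54 10.66]
```

View pics/d1.png

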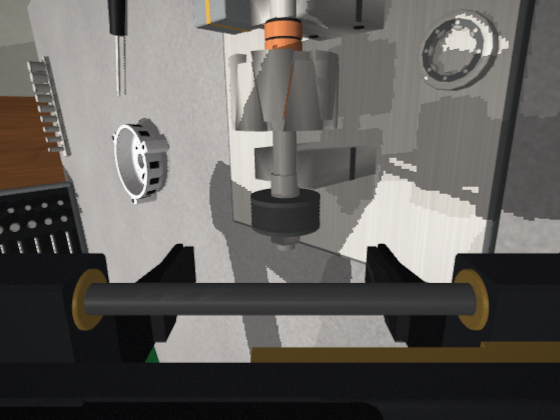

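View pics/d2.png

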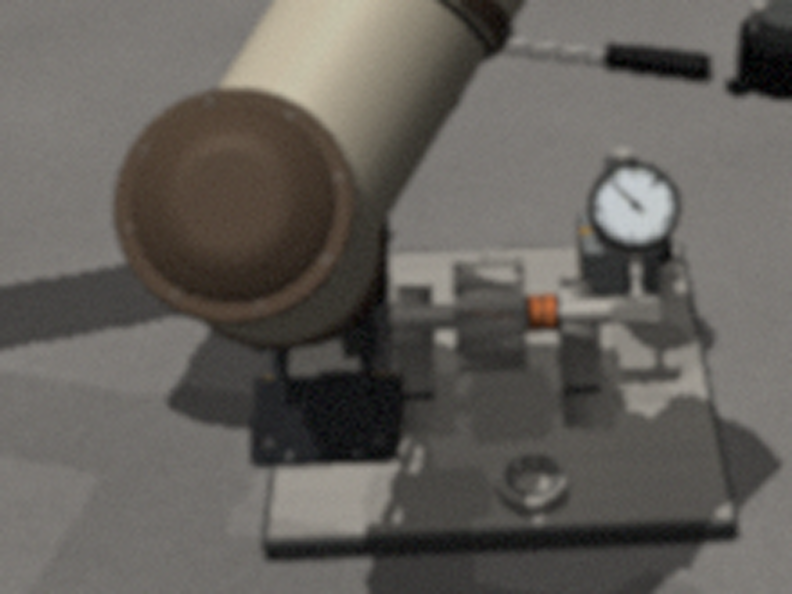

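```bash
python3 - <<'E'
from h import *
st=np.load("d1_st.npy",allow_pickle=True).item();d=np.load("d1.npy")
yaw=np.radians(-8.3);ex=np.array([np.cos(yaw),np.sin(yaw),0])
for s in (-.012,0,.012): print(s,proj("wrist",C+ex*s,st).round(1))
v=[]
for u in range(255,318,4):
    for r in range(203,225,4):
        o,ry=ray("wrist",u,r,st);v.append(o+ry*d[r,u])
v=np.array(v);ey=np.array([-ex[1],ex[0],0]);q=np.c_[(v-C)@ex,(v-C)@ey,v[:,2]]
# circle fit at y,z
A=np.c_[2*q[:,1],2*q[:,2],np.ones(len(q))];s=np.linalg.lstsq(A,(q[:,1:]**2).sum(1),rcond=None)[0]
print("centre y,z",s[:2].round(4),"r",np.sqrt(s[2]+s[0]**2+s[1]**2).round(4), "x range",q[:,0].min().round(4),q[:,0].max().round(4))
q=robot.read_state()['q'];print(q.round(3))
E
```

```text
-0.012 [286.7 225.6]
0 [286.5 210.5]
0.012 [286.4 195. ]
centre y,z [-0.0004  0.0993] r 0.0236 x range -0.0057 0.0127
[-0.412  0.315 -0.228 -0.765 -1.354  2.13 ]
```

```bash

python3 -m crank '[[0.1,0.5,0,0,0,-0.7,8.7],[0,0,3,0,0,0,8.7],[0,0,3,0,0,0,8.7],[0,0,2,0,0,0,8.7],[0,0,1.5,0,0,0,8.7],[0,0,0,0,0,0,8.7]]'
python3 - <<'E'
from h import *
goto(*pose(-44.5))
E
```

```text
clock: 5.75
tcp_pos: [0.4354, -0.0224, 0.0941]
ee_rot: [-2.365, -0.008, -0.142]
contact_force: [-0.0, 0.4, 0.6]
opening: 1.001
shift cm [-0.12  0.18  1.32] turn deg [-0.01 -0.21  0.43] after-turn shift [-0.12  0.18  1.32]
```

```bash

python3 -m crank '[[-0.1,0.2,1.3,0,0,0.4,8.7],[0,0,0,0,0,0,8.7]]'
python3 - <<'E'
from h import *
goto(*pose(-44.5))
E
python3 -m crank '[[0,0,0,0,0,0,4.5],[0,0,0,0,0,0,4.5],[0,0,0,0,0,0,4.5],[0,0,0,0,0,0,4.5],[0,0,0,0,0,0,4.5],[0,0,0,0,0,0,4.5]]'
```

```text
clock: 5.95
tcp_pos: [0.4356, -0.0153, 0.0833]
ee_rot: [-2.365, -0.003, -0.149]
contact_force: [-0.5, 0.3, -0.1]
opening: 1.001
shift cm [-0.03 -0.07  0.05] turn deg [-0.02 -0.28 -0.07] after-turn shift [-0.03 -0.07  0.05]
clock: 6.55
tcp_pos: [0.4361, -0.014, 0.0851]
ee_rot: [-2.36, -0.004, -0.149]
contact_force: [0.2, 4.8, 6.3]
opening: 0.589
```

```bash

python3 - <<'E'
from h import *
goto(*pose(-44.5)); print(robot.read_state()['moment'])
shot("side","e1",(120,130,340,295),3.6)
shot("wrist","e2")
E
```

```text
shift cm [-0.06  0.15  0.08] turn deg [-0.27 -0.3  -0.01] after-turn shift [-0.06  0.15  0.09]
[ 0.54219484  0.06103112 -0.06077838]
```

View pics/e2.png

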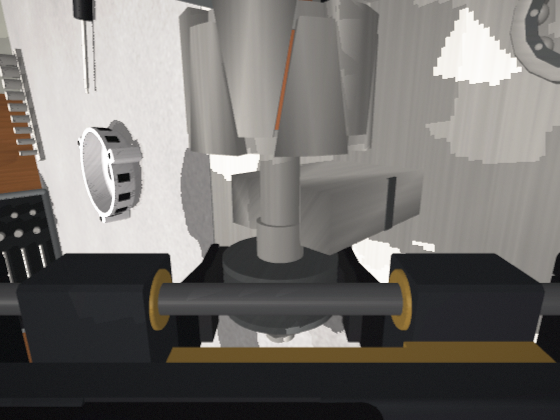

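```bash

python3 -m crank '[[0,-0.15,0,0,0,0,4.5],[0,0.14,0,-4.3,0,0,4.5],[0,0.14,0,-4.3,0,0,4.5],[0,0.14,-0.01,-4.3,0,0,4.5],[0,0.14,0,-4.3,0,0,4.5],[0,0.14,-0.01,-4.3,0,0,4.5]]'
python3 - <<'E'
from h import *
s=robot.read_state();R=Ro.from_euler('xyz',s['ee_rot']).as_matrix();print("grasp",(s['tcp_pos']-.019*R[:,2]).round(4),s['moment'].round(2))
shot("side","f1",(240,160,335,230),7)
E
```

```text
clock: 7.25
tcp_pos: [0.4355, -0.0191, 0.0818]
ee_rot: [-2.741, -0.005, -0.149]
contact_force: [-2.1, 4.4, 1.7]
opening: 0.591
grasp [ 0.4344 -0.0265  0.0993] [0.35 0.68 0.33]
```

View pics/f1.png

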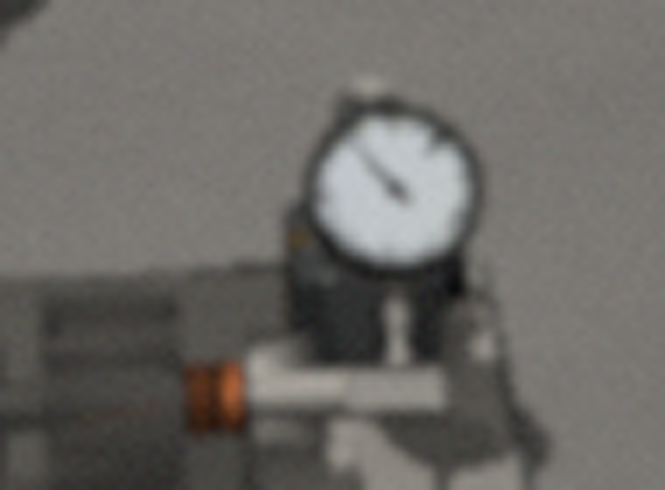

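```bash

python3 -m crank '[[0,0.14,0,-4.3,0,0,4.5],[0,0.14,-0.01,-4.3,0,0,4.5],[0,0.14,0,-4.3,0,0,4.5],[0,0.14,-0.01,-4.3,0,0,4.5],[0,0.14,0,-4.3,0,0,4.5],[0,0.14,-0.01,-4.3,0,0,4.5]]'
python3 - <<'E'
from h import *
s=robot.read_state();R=Ro.from_euler('xyz',s['ee_rot']).as_matrix();print("grasp",(s['tcp_pos']-.019*R[:,2]).round(4),s['moment'].round(2),s['q'].round(2))
shot("side","f2",(240,160,335,230),7)
E
```

```text
clock: 7.9
tcp_pos: [0.4351, -0.0264, 0.0804]
ee_rot: [3.094, -0.007, -0.147]
contact_force: [-4.3, 9.2, 6.3]
opening: 0.594
grasp [ 0.4351 -0.0255  0.0994] [2.65 1.57 0.13] [ 0.35  0.24 -0.66  0.07 -0.69  1.02]
```

View pics/f2.png

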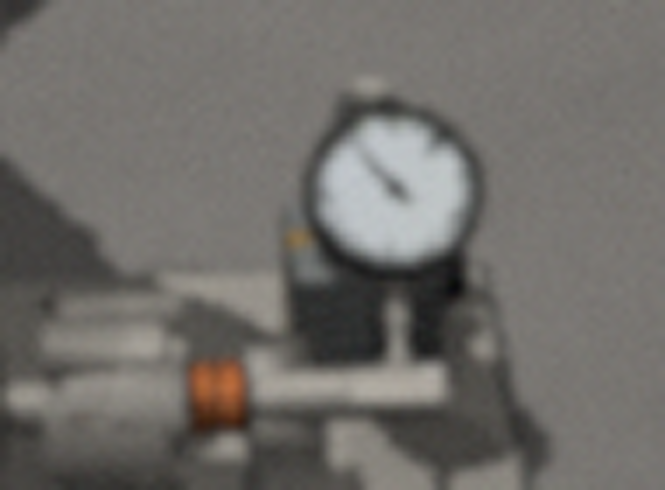

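```bash

python3 -m crank '[[0,0.04,-0.1,-4.3,0,0,4.5],[0,0.04,-0.01,-4.3,0,0,4.5],[0,0.1,0,-4.3,0,0,4.5],[0,0.14,-0.01,-4.3,0,0,4.5],[0,0.14,0,-4.3,0,0,4.5]]'
python3 - <<'E'
from h import *
s=robot.read_state();R=Ro.from_euler('xyz',s['ee_rot']).as_matrix();print("grasp",(s['tcp_pos']-.019*R[:,2]).round(4),s['moment'].round(2),s['q'].round(2))
shot("side","f3",(240,160,335,230),7)
E
```

```text
clock: 8.45
tcp_pos: [0.4343, -0.0322, 0.082]
ee_rot: [2.716, -0.005, -0.147]
contact_force: [-0.6, 2.4, 0.8]
opening: 0.594
grasp [ 0.4353 -0.0244  0.0993] [1.39 0.47 0.  ] [ 0.52  0.31 -0.76  0.46 -0.82  0.53]
```

View pics/f3.png

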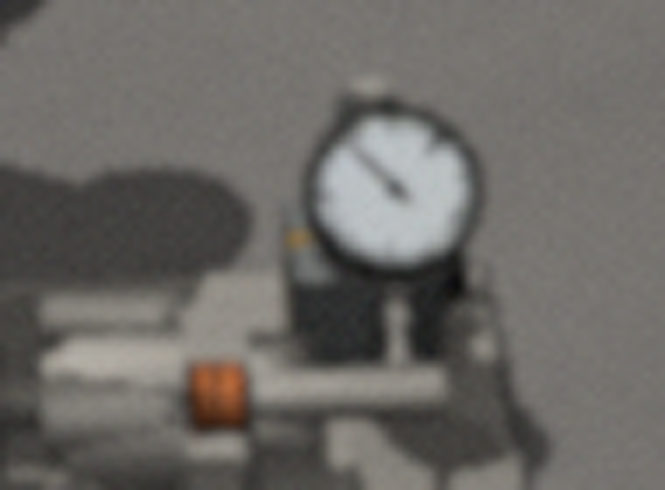

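```bash

python3 - <<'E'
from h import *
shot("wrist","g1")
shot("scene","g2",(225,155,335,235),7)
E
```

```text
(no output)
```

View pics/g1.png

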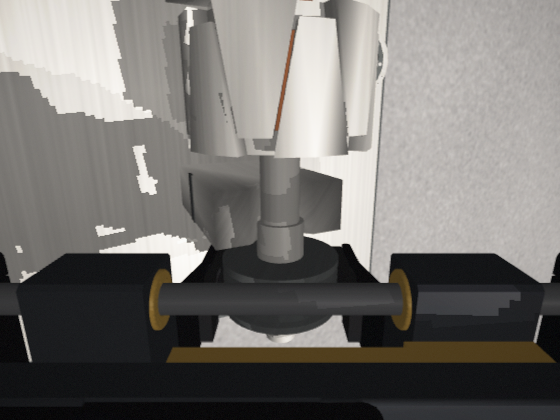

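View pics/g2.png

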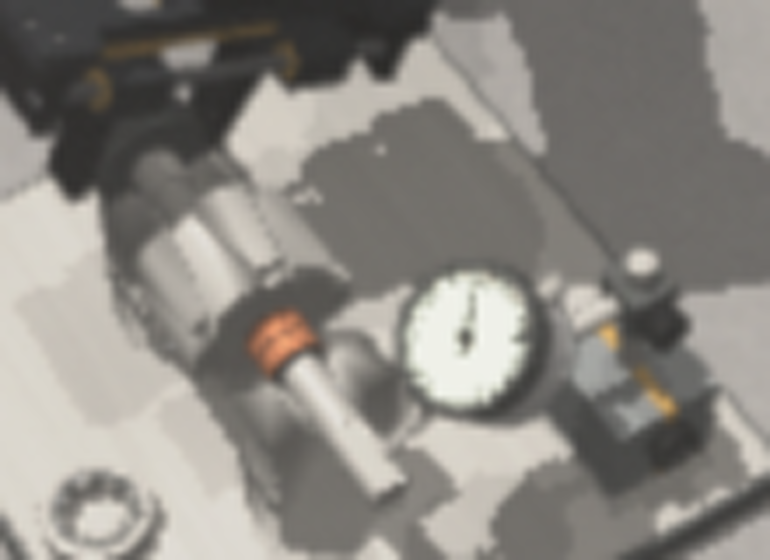

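```bash

python3 -m crank '[[0,0.1,0,-4.3,0,0,4.5],[0,0.14,-0.01,-4.3,0,0,4.5],[0,0.1,0,-4.3,0,0,4.5],[0,0.14,-0.01,-4.3,0,0,4.5],[0,0,0,0,0,0,4.5]]'
python3 - <<'E'
from h import *
s=robot.read_state();R=Ro.from_euler('xyz',s['ee_rot']).as_matrix();print("grasp",(s['tcp_pos']-.019*R[:,2]).round(4),s['moment'].round(2),s['q'].round(2))
shot("side","f4",(240,160,335,230),7)
E
```

```text
clock: 9.1
tcp_pos: [0.4337, -0.0363, 0.0845]
ee_rot: [2.413, -0.003, -0.146]
contact_force: [1.3, 0.0, 6.2]
opening: 0.587
grasp [ 0.4355 -0.0238  0.0987] [ 0.26 -0.38  0.39] [ 0.61  0.43 -0.77  0.61 -1.01  0.31]
```

View pics/f4.png

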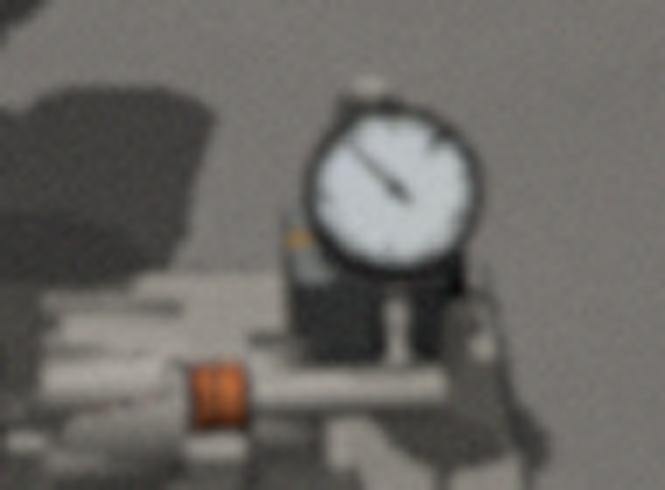

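```bash

python3 -m crank '[[0,0.14,-0.05,-4.3,0,0,4.5],[0,0.14,-0.05,-4.3,0,0,4.5],[0,0.14,-0.01,-4.3,0,0,4.5],[0,0.14,-0.01,-4.3,0,0,4.5],[0,0,0,0,0,0,4.5]]'
python3 - <<'E'
from h import *
s=robot.read_state();R=Ro.from_euler('xyz',s['ee_rot']).as_matrix();print("grasp",(s['tcp_pos']-.019*R[:,2]).round(4),s['moment'].round(2),s['q'].round(2))
shot("side","f5",(240,160,335,230),7)
E
```

```text
clock: 9.65
tcp_pos: [0.4328, -0.0393, 0.0885]
ee_rot: [2.115, -0.002, -0.148]
contact_force: [3.5, -1.3, 1.2]
opening: 0.592
grasp [ 0.4352 -0.0232  0.0983] [ 1.29 -0.6   0.95] [ 0.68  0.58 -0.75  0.67 -1.21  0.17]
```

View pics/f5.png

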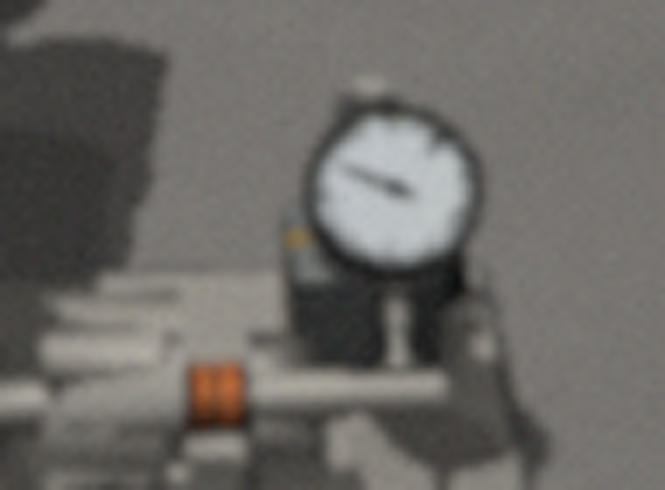

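```bash

python3 -m crank '[[0,0,0,0,0,0,8.7],[0,0,0,0,0,0,8.7],[0,0,0,0,0,0,8.7],[0,0,0,0,0,0,8.7],[0,0,-2,0,0,0,8.7],[0,0,-4,0,0,0,8.7],[0,0,-4,0,0,0,8.7],[0,0,0,0,0,0,8.7]]'
python3 - <<'E'
from h import *
C2=np.array([.4345,-.0255,.098])
goto(*pose(10,.09,C2))
shot("side","f6",(240,160,335,230),7)
E
```

```text
clock: 10.5
tcp_pos: [0.4477, 0.0497, 0.1427]
ee_rot: [2.124, -0.009, -0.144]
contact_force: [-0.5, -0.9, 0.3]
opening: 0.994
shift cm [-0.2   5.51  4.11] turn deg [48.28 -0.48 -0.28] after-turn shift [-0.22  6.74 -1.37]
```

View pics/f6.png

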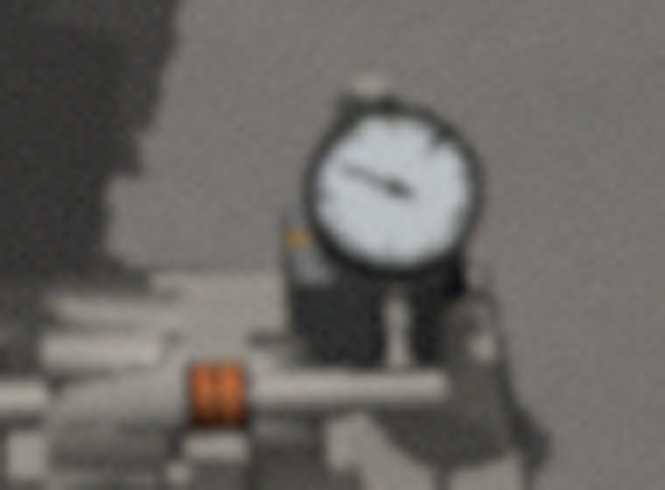

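```bash

python3 -m crank '[[0,0,-1,8,0,0,8.7],[0,0,-1,8,0,0,8.7],[0,0,-1,8,0,0,8.7],[0,0,0,8,0,0,8.7],[0,0,0,8,0,0,8.7],[0,0,0,8,0,0,8.7],[0,3,0,0,0,0,8.7],[0,0,0,0,0,0,8.7]]'
python3 - <<'E'
from h import *
C2=np.array([.4345,-.0255,.098])
goto(*pose(10,.03,C2))
goto(*pose(10,.0,C2))
E
```

```text
clock: 11.35
tcp_pos: [0.4413, 0.0351, 0.1657]
ee_rot: [2.955, -0.002, -0.154]
contact_force: [0.3, 0.5, -1.0]
opening: 1.001
shift cm [0.24 4.74 6.69] turn deg [ 0.71 -0.04 -0.56] after-turn shift [0.2  4.83 6.63]
shift cm [0.24 4.71 9.69] turn deg [ 0.71 -0.04 -0.56] after-turn shift [0.2  4.83 9.63]
```

```bash

python3 -m crank '[[0.2,4.7,0,0,0,-0.5,8.7],[0,0,3,0,0,0,8.7],[0,0,3,0,0,0,8.7],[0,0,2,0,0,0,8.7],[0,0,0,0,0,0,8.7]]'
python3 - <<'E'
from h import *
C2=np.array([.4345,-.0255,.098])
goto(*pose(10,.0,C2))
E
```

```text
clock: 11.85
tcp_pos: [0.4334, -0.0238, 0.0929]
ee_rot: [2.951, 0.006, -0.143]
contact_force: [-0.3, 0.3, -0.2]
opening: 0.998
shift cm [0.14 0.21 1.43] turn deg [0.95 0.29 0.19] after-turn shift [0.13 0.24 1.43]
```

```bash

python3 -m crank '[[0.1,0.2,1.4,0,0,0,8.7],[0,0,0,0,0,0,8.7],[0,0,0,0,0,0,4.5],[0,0,0,0,0,0,4.5],[0,0,0,0,0,0,4.5],[0,0,0,0,0,0,4.5],[0,0,0,0,0,0,4.5]]'
python3 - <<'E'
from h import *
C2=np.array([.4345,-.0255,.098])
goto(*pose(10,.0,C2))
s=robot.read_state();R=Ro.from_euler('xyz',s['ee_rot']).as_matrix();print("grasp",(s['tcp_pos']-.019*R[:,2]).round(4),s['moment'].round(2),"toolF",(R.T@s['contact_force']).round(1))
E
```

```text
clock: 12.55
tcp_pos: [0.4373, -0.0267, 0.0828]
ee_rot: [2.955, -0.002, -0.14]
contact_force: [0.7, -6.3, 2.8]
opening: 0.631
shift cm [-0.29  0.19  0.39] turn deg [ 0.71 -0.18  0.23] after-turn shift [-0.29  0.19  0.39]
grasp [ 0.4377 -0.0232  0.1014] [-2.15  0.01  0.08] toolF [ 1.5  6.5 -1.6]
```

```bash

python3 -m crank '[[0,0,0,0,0,0,4.5],[0,0,0,0,0,0,4.5]]'
python3 - <<'E'
from h import *
s=robot.read_state();R=Ro.from_euler('xyz',s['ee_rot']).as_matrix();print("grasp",(s['tcp_pos']-.019*R[:,2]).round(4),s['moment'].round(2),"toolF",(R.T@s['contact_force']).round(1))
shot("wrist","h1")
shot("side","h2",(180,140,340,240),5)
E
```

```text
clock: 12.75
tcp_pos: [0.4369, -0.0281, 0.0831]
ee_rot: [2.951, -0.001, -0.139]
contact_force: [2.7, -8.0, 2.3]
opening: 0.593
grasp [ 0.4374 -0.0245  0.1017] [-2.   -0.31  0.45] toolF [ 3.8  7.8 -0.9]
```

View pics/h1.png

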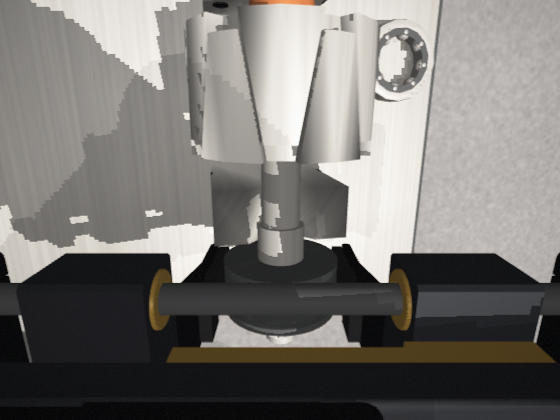

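View pics/h2.png

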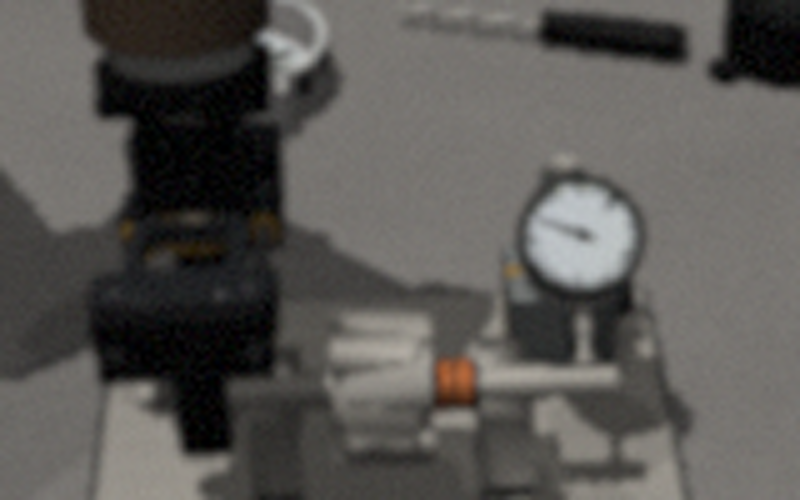

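```bash

python3 -m crank '[[0,0.15,0,0,0,0,4.5],[0,0.17,0,-4.3,0,0,4.5],[0,0.17,-0.01,-4.3,0,0,4.5],[0,0.17,0,-4.3,0,0,4.5],[0,0,0,0,0,0,4.5]]'
python3 - <<'E'
from h import *
s=robot.read_state();R=Ro.from_euler('xyz',s['ee_rot']).as_matrix();print("grasp",(s['tcp_pos']-.019*R[:,2]).round(4),s['moment'].round(2),"toolF",(R.T@s['contact_force']).round(1))
shot("side","h3",(180,140,340,240),5)
E
```

```text
clock: 13.35
tcp_pos: [0.4371, -0.0315, 0.084]
ee_rot: [2.728, -0.002, -0.136]
contact_force: [-0.4, 1.8, 2.8]
opening: 0.585
grasp [ 0.4381 -0.0239  0.1014] [1.04 0.21 0.14] toolF [-0.7 -0.5 -3.3]
```

View pics/h3.png

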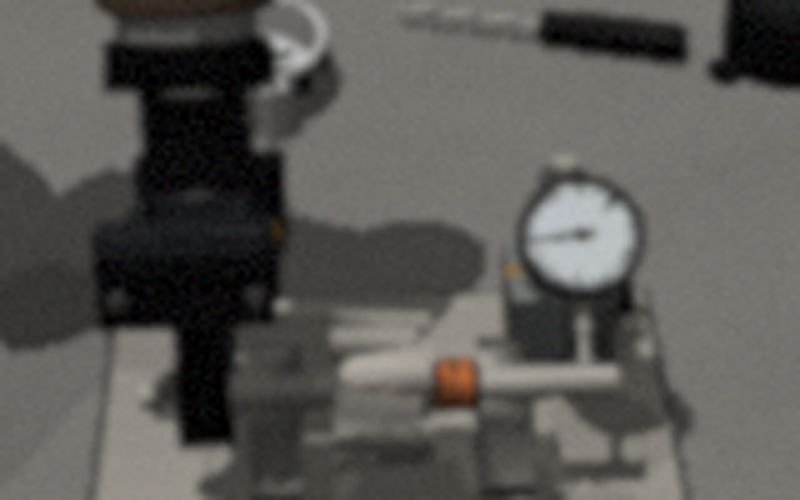

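```bash

python3 -m crank '[[0,0.12,0,-3,0,0,4.5],[0,0.12,0,-3,0,0,4.5],[0,0,0,0,0,0,4.5],[0,0,0,0,0,0,4.5]]'
python3 - <<'E'
from h import *
s=robot.read_state();R=Ro.from_euler('xyz',s['ee_rot']).as_matrix();print("grasp",(s['tcp_pos']-.019*R[:,2]).round(4),s['moment'].round(2),"toolF",(R.T@s['contact_force']).round(1))
shot("side","h4",(240,160,335,230),7)
E
```

```text
clock: 13.8
tcp_pos: [0.4373, -0.0329, 0.0847]
ee_rot: [2.63, -0.004, -0.137]
contact_force: [-3.1, 8.2, 0.6]
opening: 0.59
grasp [ 0.4385 -0.0237  0.1012] [ 3.01  0.97 -0.14] toolF [-4.2 -6.4 -4.3]
```

View pics/h4.png

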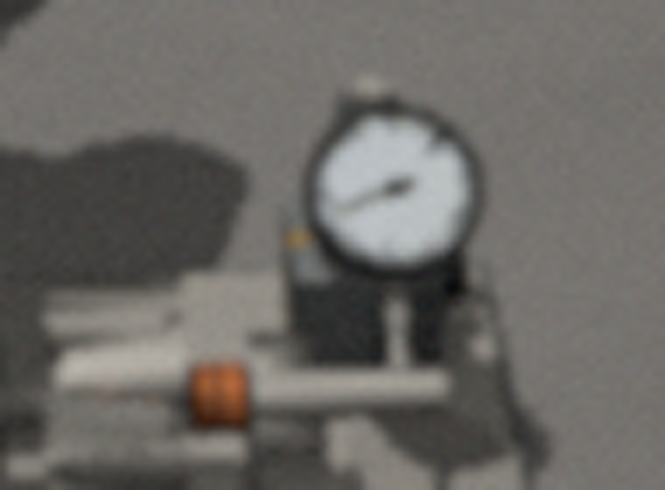

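```bash

python3 -m crank '[[0,0,0,-2,0,0,4.5],[0,0,0,0,0,0,4.5],[0,0,0,0,0,0,8.7],[0,0,0,0,0,0,8.7],[0,0,0,0,0,0,8.7],[0,0,0,0,0,0,8.7],[0,0,-4,0,0,0,8.7],[0,0,-4,0,0,0,8.7]]'
python3 - <<'E'
from h import *
shot("side","h5",(240,160,335,230),7)
E
```

```text
clock: 14.65
tcp_pos: [0.4407, 0.0059, 0.1536]
ee_rot: [2.588, 0.001, -0.142]
contact_force: [0.7, 0.9, 0.2]
opening: 0.982
```

View pics/h5.png

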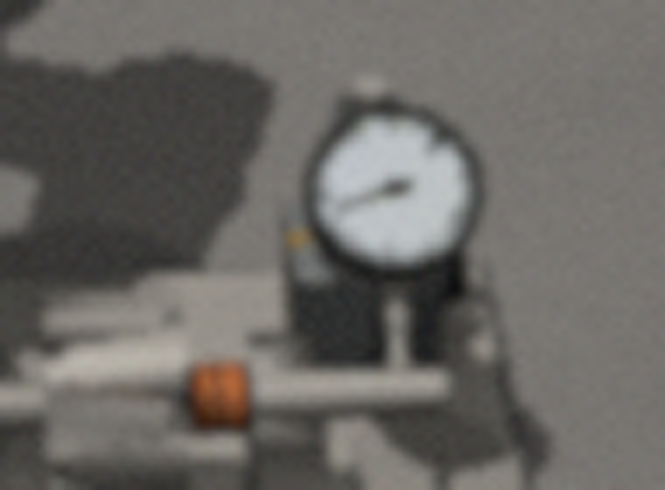

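```bash

python3 -m crank '[[0,0,-5,0,0,0,8.7],[0,0,-5,0,0,0,8.7],[0,0,0,8,0,0,8.7],[0,0,0,8,0,0,8.7],[0,0,0,8,0,0,8.7],[0,0,0,7.7,0,0,8.7],[0,0,0,0,0,0,8.7]]'
python3 - <<'E'
from h import *
goto([.618,-.071,.278],[np.pi,0,-.152])
E
```

```text
clock: 15.4
tcp_pos: [0.4488, 0.0565, 0.2398]
ee_rot: [-3.136, -0.004, -0.146]
contact_force: [0.9, 0.3, 0.2]
opening: 1.004
shift cm [18.61 10.14 -3.8 ] turn deg [-0.33 -0.25  0.37] after-turn shift [18.66 10.04 -3.82]
```

```bash

python3 -m crank '[[0,0,-3.8,0,0,0,8.7],[4.4,2.4,0,0,0,0,8.7],[4.4,2.4,0,0,0,0,8.7],[4.4,2.4,0,0,0,0,8.7],[4.4,2.4,0,0,0,0,8.7],[1,0.5,0,0,0,0,8.7],[0,0,0,0,0,0,8.7]]'
python3 - <<'E'
from h import *
goto([.618,-.071,.278],[np.pi,0,-.152])
shot("wrist","i1",(110,140,310,290),4)
E
```

```text
clock: 16.1
tcp_pos: [0.6191, -0.0684, 0.274]
ee_rot: [3.141, 0.002, -0.143]
contact_force: [-0.9, 0.3, -0.1]
opening: 0.996
shift cm [-0.07  0.27 -0.4 ] turn deg [0.04 0.13 0.52] after-turn shift [-0.07  0.27 -0.4 ]
```

View pics/i1.png

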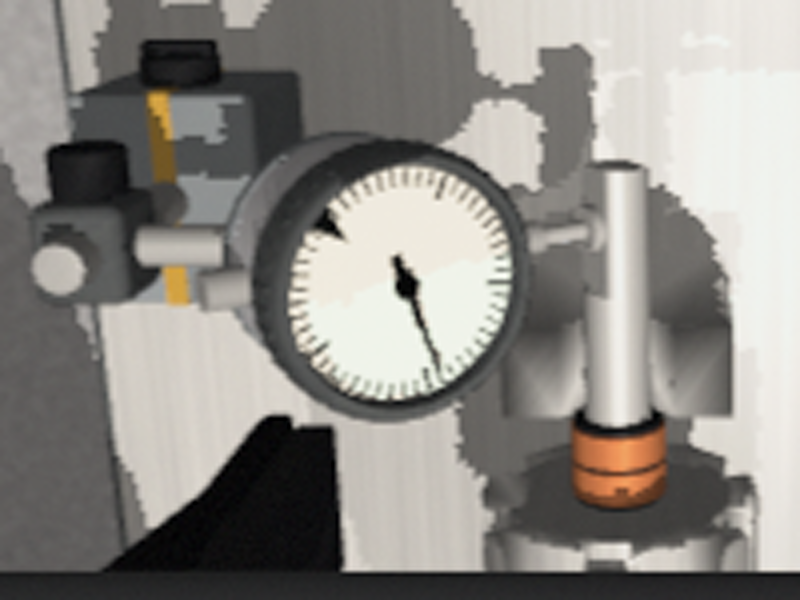

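```bash
cat >> h.py <<'E'
y_=np.radians(YAW);EX=np.array([np.cos(y_),np.sin(y_),0]);EYh=np.array([-EX[1],EX[0],0]);Z=np.array([0,0,1.])
c35,s35=np.cos(np.radians(35)),np.sin(np.radians(35))
N=-s35*EYh+c35*Z;E2=c35*EYh+s35*Z
def plane(uv,st,P0):
    o,r=ray("wrist",*uv,st);return o+r*((P0-o)@N)/(r@N)
def ang(ctr,pt,st,P0):
    a=plane(ctr,st,P0);v=plane(pt,st,P0)-a;return np.degrees(np.arctan2(v@E2,v@EX)),np.linalg.norm(v)
E
python3 - <<'E'
from h import *
g=lambda a,b:(110+a/4,140+b/4)
for nm,cc,nd,zm in [("c2",(400,279),(335,358),(318,222)),("i1",(405,285),(439,370),(328,225))]:
    st=np.load(nm+"_st.npy",allow_pickle=True).item();d=np.load(nm+".npy")
    u,v=g(*cc);o,r=ray("wrist",u,v,st);P0=o+r*d[int(v)+3,int(u)+8]
    print(nm,"dial pt",P0.round(4),"plate",((P0-[.5285,-.0415,0])@EX).round(4),((P0-[.5285,-.0415,0])@EYh).round(4))
    a=ang(g(*cc),g(*nd),st,P0);b=ang(g(*cc),g(*zm),st,P0);print("needle",a,"zero",b,"diff",(a[0]-b[0])%360)
    # ring outer centre: ring ellipse horizontally 
    for e in [(248,285),(518,285)]: print(plane(g(*e),st,P0).round(4))
E
```

```text
c2 dial pt [ 0.6173 -0.0098  0.1461] plate 0.0833 0.0442
needle (np.float64(132.97369571554597), np.float64(0.022206543190693658)) zero (np.float64(48.57544895885602), np.float64(0.02345177148053745)) diff 84.39824675668996
[0.6257 0.0168 0.1654]
[ 0.6075 -0.0326  0.1293]
i1 dial pt [ 0.6171 -0.0093  0.1469] plate 0.0831 0.0446
needle (np.float64(-161.56429848411673), np.float64(0.02222385747730991)) zero (np.float64(46.120505322092065), np.float64(0.02271566204084756)) diff 152.3151961937912
[0.6268 0.0175 0.1665]
[ 0.6093 -0.0311  0.131 ]
```

```bash
cat >> h.py <<'E'
B=np.array([.617,-.0095,.1485])
def bpose(alpha,back,past=.009):
    a=np.radians(alpha);y=-(np.cos(a)*EX+np.sin(a)*E2);z=-N;x=np.cross(y,z)
    return B-N*past+N*back,Ro.from_matrix(np.c_[x,y,z]).as_euler('xyz')
E
python3 - <<'E'
from h import *
for a in (-38,0,38): print(a);goto(*bpose(a,.10))
print(robot.read_state()['q'].round(2))
E
```

```text
-38
shift cm [-0.95 -0.51  5.19] turn deg [ 19.11 -38.79 123.37] after-turn shift [ 2.6  -0.82  4.54]
0
shift cm [-0.95 -0.51  5.19] turn deg [ 27.53 -27.31  87.09] after-turn shift [2.56 0.95 4.54]
38
shift cm [-0.95 -0.51  5.19] turn deg [ 32.6  -15.74  50.49] after-turn shift [1.43 2.33 4.54]
[ 0.15  0.35  0.09 -0.   -1.31  1.28]
```

```bash

python3 -m crank '[[0,0,0,1.2,-2.42,7.71,8.7],[0,0,0,1.2,-2.42,7.71,8.7],[0,0,0,1.2,-2.42,7.71,8.7],[0,0,0,1.2,-2.42,7.71,8.7],[0,0,0,1.2,-2.42,7.71,8.7],[0,0,0,1.2,-2.42,7.71,8.7],[0,0,0,1.2,-2.42,7.71,8.7],[0,0,0,1.2,-2.42,7.71,8.7]]'
python3 -m crank '[[0,0,0,1.2,-2.42,7.71,8.7],[0,0,0,1.2,-2.42,7.71,8.7],[0,0,0,1.2,-2.42,7.71,8.7],[0,0,0,1.2,-2.42,7.71,8.7],[0,0,0,1.2,-2.42,7.71,8.7],[0,0,0,1.2,-2.42,7.71,8.7],[0,0,0,1.2,-2.42,7.71,8.7],[0,0,0,1.2,-2.42,7.71,8.7]]'
python3 - <<'E'
from h import *
goto(*bpose(-38,.10));print(robot.read_state()['q'].round(2))
E
```

```text
clock: 16.95
tcp_pos: [0.6174, -0.0657, 0.2773]
ee_rot: [3.111, 0.359, -1.238]
contact_force: [-0.6, -0.3, 0.6]
opening: 1.002
clock: 17.75
tcp_pos: [0.6172, -0.0658, 0.2772]
ee_rot: [2.735, 0.472, -2.48]
contact_force: [-0.8, -0.0, 0.3]
opening: 0.998
shift cm [ 2.75 -1.07  4.63] turn deg [-0.1   0.2  -0.07] after-turn shift [ 2.73 -1.08  4.64]
[-0.18  0.4   0.25 -0.62 -1.47 -0.55]
```

```bash

python3 -m crank '[[2.7,-1.1,2,0,0,0,8.7],[0,0,2.6,0,0,0,8.7],[0,0,0,0,0,0,8.7],[0,0,0,0,0,0,8.7]]'
python3 - <<'E'
from h import *
goto(*bpose(-38,.0))
shot("wrist","j1")
E
```

```text
clock: 18.15
tcp_pos: [0.6109, -0.0619, 0.2238]
ee_rot: [2.739, 0.473, -2.473]
contact_force: [-0.1, 0.3, -0.3]
opening: 1.004
shift cm [ 0.11  0.14 10.1 ] turn deg [-0.11  0.1   0.32] after-turn shift [ 0.09  0.12 10.1 ]
```

View pics/j1.png

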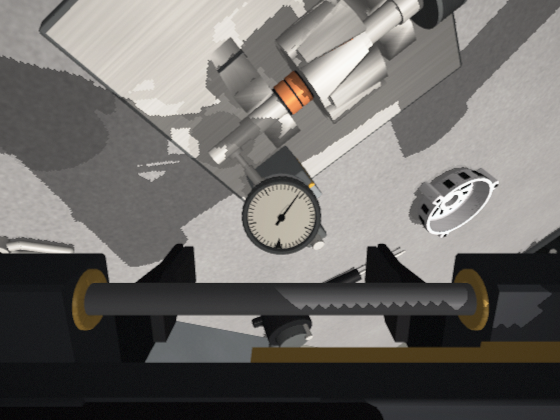

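```bash

python3 - <<'E'
from h import *
st=np.load("j1_st.npy",allow_pickle=True).item();d=np.load("j1.npy")
R=Ro.from_euler('xyz',st['ee_rot']).as_matrix()
def dep(u,v):
    o,r=ray("wrist",u,v,st);return R.T@(o+r*d[v,u]-st['tcp_pos'])
print("tool-frame dial",dep(287,222).round(4), "ringL",dep(244,215).round(4),"ringR",dep(318,215).round(4),"top",dep(281,179).round(4),"bot",dep(281,252).round(4))
print("world dial centre",(R@dep(282,216)+st['tcp_pos']).round(4))
p=cv2.imread("pics/j1_full.png");cv2.imwrite("pics/j1c.png",cv2.resize(p[160:270,220:340],None,fx=5,fy=5,interpolation=cv2.INTER_CUBIC))
E
```

```text
tool-frame dial [-0.0057  0.0054  0.0878] ringL [ 0.0011 -0.0268  0.084 ] ringR [0.0009 0.0285 0.0847] top [0.0281 0.0008 0.0854] bot [-0.0291  0.0008  0.0849]
world dial centre [ 0.6172 -0.0122  0.1543]
```

View pics/j1c.png

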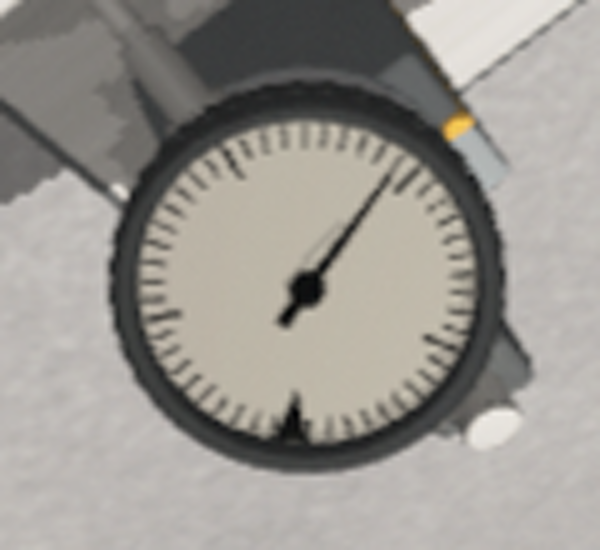

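```bash

python3 -m crank '[[0,0.1,3.5,0,0,0,8.7],[0,0,3.5,0,0,0,8.7],[0,0,2,0,0,0,8.7],[0,0,1.1,0,0,0,8.7],[0,0,0,0,0,0,8.7]]'
python3 - <<'E'
from h import *
goto(*bpose(-38,.0))
E
python3 -m crank '[[0,0,0,0,0,0,5.2],[0,0,0,0,0,0,5.2],[0,0,0,0,0,0,5.2],[0,0,0,0,0,0,5.2],[0,0,0,0,0,0,5.2],[0,0,0,0,0,0,5.2]]'
python3 - <<'E'
from h import *
goto(*bpose(-38,.0))
s=robot.read_state();R=Ro.from_euler('xyz',s['ee_rot']).as_matrix();print("toolF",(R.T@s['contact_force']).round(1))
E
```

```text
clock: 18.7
tcp_pos: [0.6195, -0.0043, 0.1406]
ee_rot: [2.738, 0.473, -2.474]
contact_force: [0.5, 0.1, 1.1]
opening: 1.004
shift cm [ 0.1   0.14 -0.06] turn deg [-0.08  0.14  0.26] after-turn shift [ 0.1   0.14 -0.06]
clock: 19.3
tcp_pos: [0.6186, -0.0046, 0.1415]
ee_rot: [2.736, 0.473, -2.475]
contact_force: [-3.5, 0.6, 5.2]
opening: 0.68
shift cm [0.07 0.06 0.04] turn deg [-0.    0.18  0.24] after-turn shift [0.07 0.06 0.04]
toolF [-0.3  4.6 -4.2]
```

```bash

python3 -m crank '[[0,0.08,-0.05,0,0,0,5.2],[0,0,0,0,0,-7,5.2],[0,0,0,0,0,-7,5.2],[0,0,0,0,0,-7,5.2],[0,0,0,0,0,-7,5.2]]'
python3 -m crank '[[0,0,0,0,0,-7,5.2],[0,0,0,0,0,-7,5.2],[0,0,0,0,0,-7,5.2],[0,0,0,0,0,-7,5.2],[0,0,0,0,0,-7,5.2],[0,0,0,0,0,-7,5.2],[0,0,0,0,0,-7,5.2],[0,0,0,0,0,0,5.2]]'
python3 - <<'E'
from h import *
goto(*bpose(38,.0))
s=robot.read_state();R=Ro.from_euler('xyz',s['ee_rot']).as_matrix();print("toolF",(R.T@s['contact_force']).round(1),s['q'].round(2))
shot("side","k1",(240,160,335,230),7)
E
```

```text
clock: 19.8
tcp_pos: [0.6198, -0.0053, 0.1412]
ee_rot: [3.033, 0.603, -1.917]
contact_force: [1.1, -0.9, 0.8]
opening: 0.676
clock: 20.6
tcp_pos: [0.6225, -0.0053, 0.1416]
ee_rot: [-2.715, 0.452, -0.932]
contact_force: [6.7, 1.2, -0.6]
opening: 0.681
shift cm [-0.29  0.38  0.04] turn deg [-0.55 -0.42  1.41] after-turn shift [-0.28  0.38  0.05]
toolF [ 3.  -5.8  1.9] [-0.09  0.49  0.06 -0.67 -1.18  0.9 ]
```

View pics/k1.png

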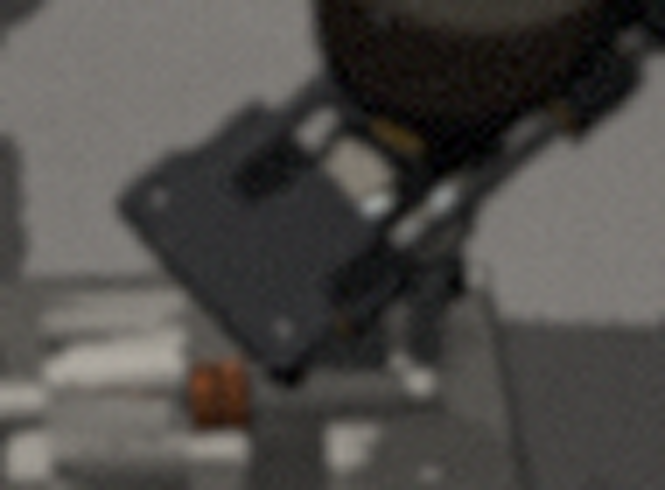

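```bash

python3 -m crank '[[-0.1,0.1,0,0,0,0,8.7],[0,0,0,0,0,0,8.7],[0,0,0,0,0,0,8.7],[0,0,0,0,0,0,8.7],[0,0,-3.4,0,0,0,8.7],[0,0,-3.4,0,0,0,8.7],[0,0,-3.4,0,0,0,8.7],[0,0,0,0,0,0,8.7]]'
python3 - <<'E'
from h import *
shot("wrist","k2",(210,150,350,280),4.5)
goto(*bpose(-35,.1))
E
```

```text
clock: 21.45
tcp_pos: [0.6102, -0.0654, 0.2293]
ee_rot: [-2.717, 0.451, -0.933]
contact_force: [0.5, 0.0, -0.1]
opening: 1.001
shift cm [-0.01  0.03  0.48] turn deg [-5.300e-01  2.000e-02  7.427e+01] after-turn shift [0.02 0.01 0.48]
```

View pics/k2.png

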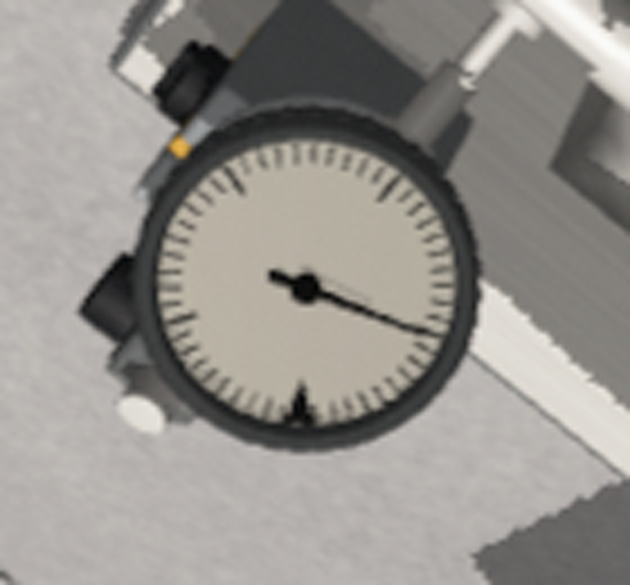

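```bash

cat >> h.py <<'E'
def meas(nm,crop,k,cc,nd,zm):
    st=np.load(nm+"_st.npy",allow_pickle=True).item();d=np.load(nm+".npy")
    g=lambda a:(crop[0]+(a[0]+.5)/k-.5,crop[1]+(a[1]+.5)/k-.5)
    u,v=g(cc);o,r=ray("wrist",u,v,st);P0=o+r*d[int(v)+4,int(u)-5]
    a=ang(g(cc),g(nd),st,P0);b=ang(g(cc),g(zm),st,P0);print("needle",a,"zero",b,"diff",(a[0]-b[0])%360)
E
python3 - <<'E'
from h import *
meas("j1",(220,160),5,(305,290),(395,170),(293,435))
meas("k2",(210,150),4.5,(305,288),(435,334),(302,415))
E
```

```text
needle (np.float64(-163.27965813366885), np.float64(0.02315955415254497)) zero (np.float64(47.812551309039826), np.float64(0.02384752096278265)) diff 148.90779055729132
needle (np.float64(-160.7060907615347), np.float64(0.024228966010737485)) zero (np.float64(127.96862598961728), np.float64(0.023505821295641813)) diff 71.325283248848
```

```bash

python3 -m crank '[[0,0,0,0,0,8.3,8.7],[0,0,0,0,0,8.3,8.7],[0,0,0,0,0,8.3,8.7],[0,0,0,0,0,8.3,8.7],[0,0,0,0,0,8.3,8.7],[0,0,0,0,0,8.3,8.7],[0,0,0,0,0,8.3,8.7],[0,0,0,0,0,8.3,8.7]]'
python3 -m crank '[[0,0,0.4,-0.5,0,8,8.7],[0,0,0,0,0,0,8.7]]'
python3 - <<'E'
from h import *
goto(*bpose(-35,.0))
E
```

```text
clock: 22.3
tcp_pos: [0.6079, -0.0616, 0.2232]
ee_rot: [2.827, 0.535, -2.285]
contact_force: [-0.3, -0.3, -0.6]
opening: 0.998
clock: 22.5
tcp_pos: [0.6082, -0.0592, 0.2196]
ee_rot: [2.747, 0.488, -2.429]
contact_force: [0.4, 0.5, -0.5]
opening: 1.004
shift cm [-0.12 -0.19  9.62] turn deg [ 0.55  0.08 -0.29] after-turn shift [-0.14 -0.1   9.62]
```

```bash

python3 -m crank '[[-0.15,-0.2,3.5,0.5,0,0,8.7],[0,0,3.5,0,0,0,8.7],[0,0,2,0,0,0,8.7],[0,0,0.6,0,0,0,8.7],[0,0,0,0,0,0,8.7]]'
python3 - <<'E'
from h import *
goto(*bpose(-35,.0))
E
python3 -m crank '[[0,0,0,0,0,0,5.2],[0,0,0,0,0,0,5.2],[0,0,0,0,0,0,5.2],[0,0,0,0,0,0,5.2],[0,0,0,0,0,0,5.2],[0,0,0,0,0,0,5.2]]'
python3 - <<'E'
from h import *
goto(*bpose(-35,.0))
s=robot.read_state();R=Ro.from_euler('xyz',s['ee_rot']).as_matrix();print("toolF",(R.T@s['contact_force']).round(1))
E
```

```text
clock: 23.0
tcp_pos: [0.619, -0.0053, 0.142]
ee_rot: [2.759, 0.489, -2.426]
contact_force: [0.9, 0.1, -0.4]
opening: 1.001
shift cm [0.07 0.11 0.11] turn deg [-0.03  0.05 -0.13] after-turn shift [0.07 0.11 0.11]
clock: 23.6
tcp_pos: [0.619, -0.0056, 0.1439]
ee_rot: [2.759, 0.49, -2.427]
contact_force: [-2.5, -1.0, 4.2]
opening: 0.678
shift cm [0.14 0.08 0.28] turn deg [-0.07  0.15 -0.17] after-turn shift [0.14 0.08 0.28]
toolF [ 0.2  2.6 -4.2]
```

Gripped; 10 rows of −7 plus −1.5.

```bash

python3 -m crank '[[0,0,0,0,0,-7,5.2],[0,0,0,0,0,-7,5.2],[0,0,0,0,0,-7,5.2],[0,0,0,0,0,-7,5.2],[0,0,0,0,0,-7,5.2]]'
python3 -m crank '[[0,0,0,0,0,-7,5.2],[0,0,0,0,0,-7,5.2],[0,0,0,0,0,-7,5.2],[0,0,0,0,0,-7,5.2],[0,0,0,0,0,-7,5.2],[0,0,0,0,0,-1.5,5.2],[0,0,0,0,0,0,5.2]]'
python3 - <<'E'
from h import *
goto(*bpose(36.5,.0))
s=robot.read_state();R=Ro.from_euler('xyz',s['ee_rot']).as_matrix();print("toolF",(R.T@s['contact_force']).round(1))
E
python3 -m crank '[[-0.1,0.2,0,0,0,0,8.7],[0,0,0,0,0,0,8.7],[0,0,0,0,0,0,8.7],[0,0,0,0,0,0,8.7],[0,0,-3.4,0,0,0,8.7],[0,0,-3.4,0,0,0,8.7],[0,0,-3.4,0,0,0,8.7],[0,0,0,0,0,0,8.7]]'
python3 - <<'E'
from h import *
shot("wrist","k3",(210,150,350,280),4.5)
E
```

```text
clock: 24.1
tcp_pos: [0.6203, -0.0062, 0.1436]
ee_rot: [-3.134, 0.611, -1.713]
contact_force: [1.4, -0.8, 2.4]
opening: 0.681
clock: 24.8
tcp_pos: [0.6218, -0.0061, 0.1439]
ee_rot: [-2.742, 0.476, -0.987]
contact_force: [5.5, 0.9, 1.4]
opening: 0.676
shift cm [-0.2   0.38  0.29] turn deg [-0.42 -0.28 -0.2 ] after-turn shift [-0.2   0.38  0.29]
toolF [ 1.4 -5.6 -0.2]
clock: 25.6
tcp_pos: [0.6096, -0.0665, 0.2304]
ee_rot: [-2.742, 0.473, -0.985]
contact_force: [1.2, -1.5, 0.3]
opening: 0.998
```

View pics/k3.png

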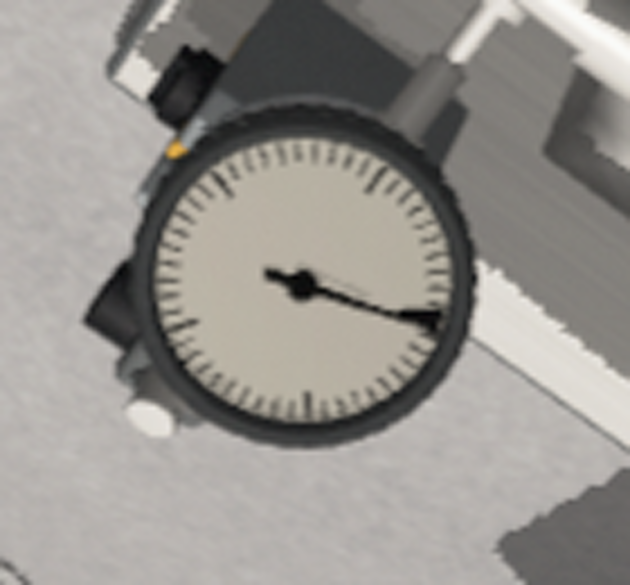

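```bash

python3 - <<'E'
from h import *
O=np.array([.5285,-.0415,0])
for nm,pts in [("c2",[(608,165,.1),(608,250,.1055),(612,380,.1055),(566,430,.1),(661,430,.1)]),("i1",[(626,163,.1),(628,250,.1055),(622,380,.1055),(572,432,.1),(666,432,.1)])]:
    st=np.load(nm+"_st.npy",allow_pickle=True).item();d=np.load(nm+".npy")
    for a,b,z in pts:
        w=onz("wrist",110+a/4,140+b/4,z,st)-O
        o,r=ray("wrist",110+a/4,140+b/4,st);zz=(o+r*d[int(140+b/4)+(2 if b<200 else 0),int(110+a/4)])[2]
        print(nm,(w@EX).round(4),(w@EYh).round(4),"depth z",zz.round(4))
st,p,d=shot("side","z1",(185,160,335,290),4.4)
E
```

```text
c2 0.1004 0.0007 depth z 0.1017
c2 0.0798 0.0009 depth z 0.1063
c2 0.0451 0.0006 depth z 0.1074
c2 0.0292 0.0134 depth z 0.103
c2 0.029 -0.0118 depth z 0.0214
i1 0.1017 -0.0013 depth z 0.1016
i1 0.0809 -0.0018 depth z 0.1062
i1 0.0466 0.0 depth z 0.1066
i1 0.0301 0.0135 depth z 0.1062
i1 0.0302 -0.0111 depth z 0.0216
```

View pics/z1.png

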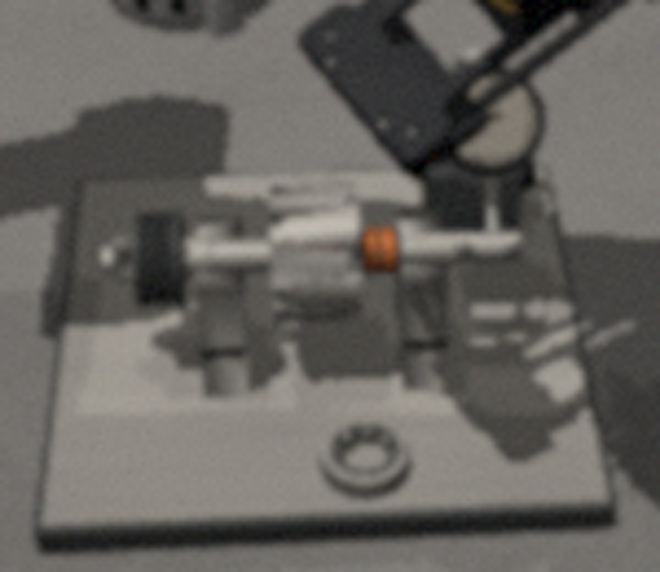

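```bash
python3 -c "
from bench import robot
robot.hand_in()"
```

```text
the job is handed in; nothing more can be done
```

I turned the rotor by its pulley until a flat was under the plunger, then turned the bezel until its zero mark stood at the needle. I handed the job in at about 26 s of the 64 s.

- **Rotor:** It took two grips on the pulley and about 125 to 130° of turning. My first estimate from the picture was 86°, and it was wrong. The needle showed no change until about 100°, so I kept turning and used it as the guide.
- **Flat under the plunger:** The needle moved about 65° anticlockwise, against 72° for a perfectly square flat. That puts the flat about 2° off square, where 10° is allowed.
- **Bezel:** It took two grips of about 77° and 71°. The last wrist picture shows the needle tip on the bold wedge, about 1° off by eye. I did not recompute that angle from the calibration.
- **Rotor position:** It lies in both V-blocks, shifted endways by about 1 mm. In the overhead view taken before the bezel work, the shaft end looked about 2 mm off in y. I put that down to the cut flat now facing the gauge, because the round part of the shaft did not move. The side view taken at the end shows the rotor still in both blocks.
- **Surroundings:** The bearing looked unmoved in the last side view, and I never went near the other loose things. The gripper was open and backed about 10 cm off, touching nothing.

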